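Finish the drip stand: jars in a row, drip strip tucked under the leaf

ROBOT

A 6-joint arm with a two-finger parallel gripper is mounted at the origin on the work surface. World frame = base frame: x ahead of the robot, y to its left, z up, the work surface at z = 0. Lengths are in m, angles in rad, forces in N, time in s.
With the tool pointing down it reaches from about 0.375 to 0.925 m from the base axis. Payload 5.7 kg.
Tool frame: the origin (TCP) lies where the fingers leave the gripper's body, on its centre line; the fingertips stand 73 mm ahead of it and the grasp point (between the pads) lies 54 mm ahead of it; z points along the fingers, y is the direction in which the jaws open and shut (so a half turn about z gives the same grasp; the last joint's range is limited). The gripper opens to 85 mm and grips with 20 to 120 N. Pads are 22 mm wide; open, the fingers measure 114 mm over their backs; the gripper's body (76 mm by 85 mm) begins 54 mm behind the grasp point. The pads swing forward as they close: fully open they stand 13 mm farther back than shut.
Start: joints at [1.22, 0.359, 1.51, -0, 1.272, -0.115], TCP at [0.14, 0.583, 0.304] pointing down, gripper open.
Joint ranges: [-2.97, 2.97], [-1.01, 2.36], [0.21, 2.38], [-0.96, 4.11], [0.2, 2.71], [-2.98, 2.98]. Speed limits (rad/s): [2.39, 2.39, 3.14, 3.14, 3.14, 3.14].

INTERFACE

Orientations are given as a unit quaternion [w, x, y, z].
In Python, from bench import env, eyes gives the robot as it stands.
- The arm moves only by the shell command python3 -m inch 'ROWS' [OPENING]. ROWS is text: rows parted by semicolons, each of 4 numbers parted by spaces: the shift along the world's x, y, z in m, then the turn about the world's z in rad. A call has 1 to 20 rows; each row shifts and turns the commanded pose from where the row before left it; what a row does not reach is not made up. A row lasts 1/8 s, in which the tool goes at most 62.5 mm and 10.7 degrees, less where a joint would pass 70% of its speed; a pose out of reach is approached as far as the arm can. A call with a gripper value outside its range is refused whole. OPENING is the opening, from 0 (shut) to 1 (fully open), set as the call begins (- or left out, the last holds). The fingers move at their own pace and stop on an object; the grip force is fixed at half the most. Time passes only in rows, so rows that do not move let the fingers close. It gives the time, the measured TCP pose, the force and the opening at its end, in the units of the state.
- env.get_state(): the state, without advancing time (a new reading comes with each control period).
- eyes.snapshot(name): name is "side" or "top" or "wrist"; returns (picture, depth): 480x640x3 uint8, red, green, blue; 480x640 float32, m along the optical axis (not along the pixel's ray), 0 where there is no reading.
- eyes.calibration(name): a dict with "K" (3x3 intrinsics, pixels), "xyz" and "rotation" of the camera in the world; the wrist camera has in their place "mount" (4x4, takes a point from camera to tool coordinates, whose origin is the TCP and whose axes are the flange's). Camera axes: x right, y up, looking along -z (the intrinsics and any distortion apply to the point x, -y, -z); pixel columns grow to the right and rows downward; lengths in m; the calibration is good to about 2 mm. A picture is of the moment at which its call begins: read the wrist's pose just before it. calibration takes no time and is no camera call.
- env.finish_job(): hands the job in, once; it reports no verdict.
The state is a dict: "clock": time; "joints": joint angles; "joint_velocities": joint speeds; "effort": joint torques, N m; "position": TCP position; "tcp_rot": TCP orientation; "wrist_force": force on the tool from outside, world axes, zero at the start; "ft_torque": the same for the moment, N m; "grip_width": finger opening in m.
Only numpy, scipy, OpenCV 4.12 (cv2) and the standard library are available. Lean on these libraries where they do the work, as an engineer would, in place of code of your own. Each camera call takes 0.05 s, during which the arm holds its last target.

TASK

First set the two loose red-capped jars upright on the two empty yellow marks of the drip stand's shelf, one on either side of the jar already there, so that the three make a neat row. Then take the aluminium drip strip by its orange bar, lay it flat on the stand's green board and tuck its long plain edge, square and centred, about 25 mm under the blue hinged leaf without lifting the leaf. Finish while still holding the strip, pushing it firmly down flat on the board, and leave the other things on the bench alone.

Things in the scene. Friction and masses are not known exactly. Their poses are not given: they have to be found in the camera images.
- stand: Drip stand, fixed to the bench. Origin on the bench under the middle of the blue leaf's lip; x to the back, y along the shelf, z up. Green base board: top at z = 10 mm, x -120 to 155, y +-100 mm. Grey shelf at the back: x 75 to 155, top at z = 36 mm, three yellow marks 51 mm across at x = 115, y = -60, 0, 60 mm (the middle one taken). Two pegs 8 mm thick at x = 12, y = +-83 mm.
- leaf (a joint): Hinge angle (rad) of the blue leaf: 0 = shut on its stop, grows as the lip lifts (0.1 rad = 7.5 mm). Plate 176 mm wide (y), 4 mm thick, 60 g, sloping from its hinge at the shelf's front edge (stand x = 75, z = 35 mm) down to its free lip at stand x = 0. Only its weight keeps it shut. Clear height between board and leaf: 9 mm at the lip, 24 mm at the hinge.
- leaf_lip (a point): Middle of the leaf's free edge, on its underside, 9 mm above the board when shut.
- strip_grip (a point): Middle of the strip's orange grab bar (10 mm thick in x, 50 long in y, 44 high), 26 mm above the strip's underside. The strip: flat aluminium plate 105 mm (x) by 130 mm (y), 4 mm thick, about 150 g in all, from 30 mm before the bar's middle (-x) to the plain edge 75 mm behind it (+x). Starts flat on the bench. Its +x edge goes under the leaf, its axes parallel to the stand's.
- strip_edge (a point): Middle of the strip's plain long edge that goes under the leaf, on its underside, 75 mm from the bar's middle; axes as strip_grip's.
- jar_a_center (a point): Centre, half-way up, of a loose white jar with red cap: 44 mm diameter, 70 mm tall, 120 g; starts upright on the bench.
- jar_b_center (a point): Centre, half-way up, of the second loose jar, alike; the two may go on either empty mark.
- jar_mid_center (a point): Centre, half-way up, of the jar, alike, that already stands on the middle mark; it stays there.
- jar_a: The first loose jar; origin at the centre of its underside.
- jar_b: The second loose jar; origin at the centre of its underside.
- jar_mid: The jar already on the shelf; origin at the centre of its underside.
- strip: The drip strip; origin under the middle of its bar, on the underside; axes as strip_grip's.
- amber: Bystander: amber bottle with blue cap at the robot's right, 66 mm diameter, 150 mm tall, origin at the centre of its underside. Leave alone.
- beaker: Bystander: clear open beaker at the robot's left, 70 mm diameter, 90 mm tall, origin at the centre of its underside. Leave alone.
There are look-alikes about, which are no part of the job. What is shaped like the jar_a but black or purple is not meant. Leave any black look-alike of the jar_b alone.

How it is judged:
On the way, in this order (a step that is already met when the one before it is completed fails the run):
1. both loose jars stand released on the empty marks, in a row with the middle jar (((x of jar_a_center in the frame of stand between 0.103 and 0.127 m and y of jar_a_center in the frame of stand between 0.048 and 0.072 m and z of jar_a_center in the frame of stand between 0.066 and 0.076 m and angle between each of jar_a_center, jar_b_center's own z axis and vertical below 0.1 rad and x of jar_b_center in the frame of stand between 0.103 and 0.127 m and y of jar_b_center in the frame of stand between -0.072 and -0.048 m and z of jar_b_center in the frame of stand between 0.066 and 0.076 m) or (x of jar_a_center in the frame of stand between 0.103 and 0.127 m and y of jar_a_center in the frame of stand between -0.072 and -0.048 m and z of jar_a_center in the frame of stand between 0.066 and 0.076 m and angle between each of jar_a_center, jar_b_center's own z axis and vertical below 0.1 rad and x of jar_b_center in the frame of stand between 0.103 and 0.127 m and y of jar_b_center in the frame of stand between 0.048 and 0.072 m and z of jar_b_center in the frame of stand between 0.066 and 0.076 m)) and x of jar_mid_center in the frame of stand between 0.103 and 0.127 m and y of jar_mid_center in the frame of stand between -0.012 and 0.012 m and z of jar_mid_center in the frame of stand between 0.066 and 0.076 m and angle between jar_mid_center's own z axis and vertical below 0.1 rad and contact force between the fingers and jar_a below 0.2 N and contact force between the fingers and jar_b below 0.2 N and contact force between the fingers and jar_mid below 0.2 N), for 0.2 s.
2. the strip's edge is tucked under the shut leaf, the strip flat on the board (x of strip_edge in the frame of stand between 0.015 and 0.045 m and y of strip_edge in the frame of stand between -0.012 and 0.012 m and angle between the x axis of strip_edge and the x axis of stand, either way round below 0.1 rad and z of strip_edge in the frame of stand between 0.006 and 0.013 m and z of strip_grip in the frame of stand between 0.032 and 0.04 m and angle between strip_grip's own z axis and vertical below 0.05 rad and value of joint leaf below 0.04 rad), for 0.2 s.
At the end, for the whole second after the job is handed in: Three jars upright on the marks (within 12 mm), let go; strip edge 15 to 45 mm under the leaf, centred within 12 mm, square within 0.1 rad, flat on the board; leaf shut (below 0.04 rad); fingers still on the strip, pressing it on the board with over 4 N (all of step 1 and all of step 2 and contact force between strip and stand above 4 N and contact force between the fingers and strip above 2 N); the arm keeps its last pose, push and grip.
It fails at once if the leaf is lifted (more than 0.1 rad) (value of joint leaf above 0.1 rad).
It fails at once if the jar already on the shelf is knocked away (distance of jar_mid from where it was at the start of the episode above 0.015 m).
It fails at once if the amber bottle or the beaker is disturbed (distance of any of amber, beaker from where it was at the start of the episode above 0.02 m).
It also fails if it takes over 72 s, if anything falls off the work surface, if the arm or the gripper's body presses on something with over 40 N, if the wrist force passes 120 N, or if a joint passes its speed limit or range.

## Working session

There is one attempt and no reset: what is moved stays moved. The work goes in short steps, Python scripts to look and compute and a shell command to move; the robot and the scene stay as the last step left them, time stands still between calls to the robot, and variables do not carry over. Pictures are saved under pics/ and viewed, and the job is handed in when it is done.

```bash
ls; mkdir -p pics
python3 - <<'E'
from bench import env, eyes
import cv2, numpy as np
np.set_printoptions(precision=4,suppress=True)
s=env.get_state(); print(s)
for n in ("side","top","wrist"):
    c=eyes.calibration(n); print(n,c)
    p,d=eyes.snapshot(n); np.savez(f"pics/{n}0.npz",p=p,d=d)
    cv2.imwrite(f"pics/{n}0.png",p[:,:,::-1])
E
```

```text
pics
{'clock': 0.0, 'joints': array([ 1.2199,  0.3595,  1.5115,  0.    ,  1.2725, -0.1151]), 'joint_velocities': array([-0.001 ,  0.0009, -0.0008, -0.0009,  0.0018, -0.0005]), 'effort': array([ -0.0027, -52.7624, -27.8621,  -0.0004,   0.0133,   0.    ]), 'position': array([0.14  , 0.5829, 0.303 ]), 'tcp_rot': array([-0.0002,  0.1176,  0.9931, -0.0009]), 'wrist_force': array([-0.3126, -0.8537, -0.2028]), 'ft_torque': array([-0.0015,  0.0141,  0.029 ]), 'grip_width': 0.0853996632413196}
side {'K': array([[541.9833,   0.    , 318.5167],
       [  0.    , 541.9833, 240.8862],
       [  0.    ,   0.    ,   1.    ]]), 'xyz': array([0.3336, 0.7458, 0.9832]), 'rotation': array([-0.0799, -0.0319,  0.3624,  0.928 ])}
top {'K': array([[494.461 ,   0.    , 321.3189],
       [  0.    , 494.461 , 237.9018],
       [  0.    ,   0.    ,   1.    ]]), 'xyz': array([ 0.3782, -0.0793,  1.2549]), 'rotation': array([ 0.7144,  0.0295, -0.0313, -0.6984])}
wrist {'K': array([[431.3122,   0.    , 316.2771],
       [  0.    , 431.3122, 237.7046],
       [  0.    ,   0.    ,   1.    ]]), 'mount': array([[ 0.0009,  0.954 ,  0.2998,  0.0766],
       [ 1.    , -0.0006, -0.001 , -0.0003],
       [-0.0008,  0.2998, -0.954 , -0.0707],
       [ 0.    ,  0.    ,  0.    ,  1.    ]])}
```

View pics/top0.png

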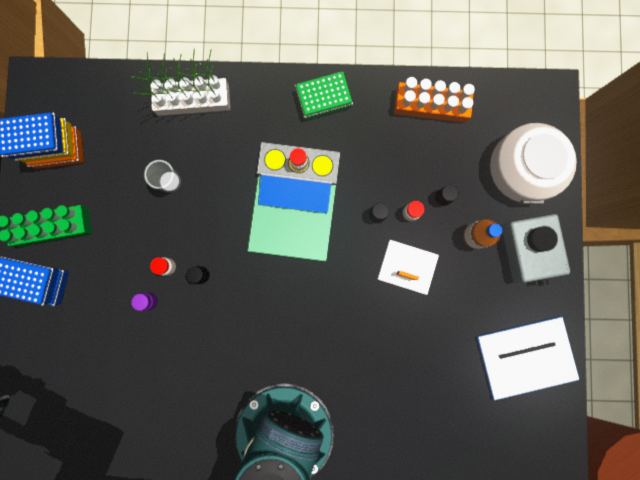

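View pics/side0.png

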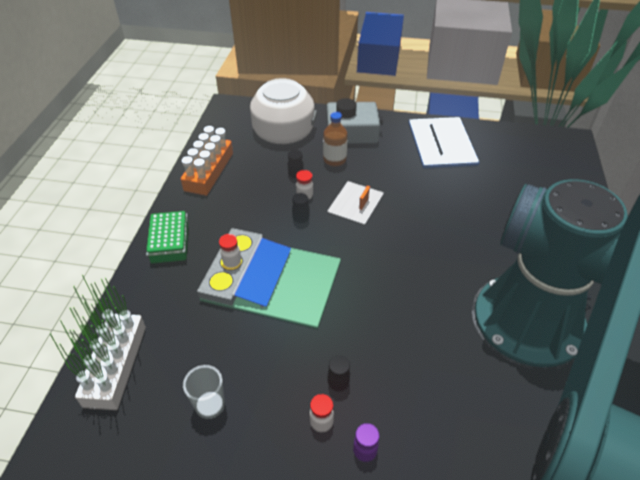

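View pics/wrist0.png

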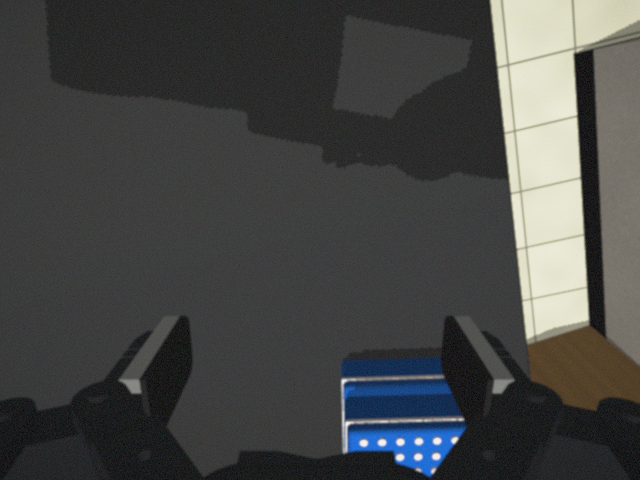

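Top view: the red-capped jars are at (161,266) and (414,211), and jar_mid is at (298,157). The black look-alikes are at (196,275), (380,213) and (449,193), with a purple one at (143,302). The strip is at (408,267), amber at (485,233) and the beaker at (161,176). Next I'll measure these and enlarge crops of the two red jars.

```bash
cat > h.py <<'E'
import numpy as np, cv2
from scipy.spatial.transform import Rotation as R
from bench import env, eyes
np.set_printoptions(precision=4,suppress=True)
def rot(q): return R.from_quat([q[1],q[2],q[3],q[0]]).as_matrix()
def pose(n,st=None):
    c=eyes.calibration(n)
    if n=="wrist":
        M=np.array(c["mount"]); A=rot(st["tcp_rot"]); return c["K"],A@M[:3,:3],A@M[:3,3]+st["position"]
    return c["K"],rot(c["rotation"]),np.array(c["xyz"])
def cast(n,uv,z,st=None):
    K,A,t=pose(n,st); uv=np.atleast_2d(uv).astype(float)
    d=np.c_[(uv[:,0]-K[0,2])/K[0,0],-(uv[:,1]-K[1,2])/K[1,1],-np.ones(len(uv))]@A.T
    return t+d*((z-t[2])/d[:,2])[:,None]
def proj(n,P,st=None):
    K,A,t=pose(n,st); q=(np.atleast_2d(P)-t)@A
    return np.c_[K[0,0]*q[:,0]/-q[:,2]+K[0,2],K[1,1]*q[:,1]/q[:,2]+K[1,2]]
def blobs(p,col,amin=20):
    h=cv2.cvtColor(p,cv2.COLOR_RGB2HSV); H,S,V=[h[:,:,i].astype(int) for i in range(3)]
    m={'red':((H<6)|(H>174))&(S>170)&(V>120),'yellow':(H>24)&(H<35)&(S>150)&(V>150),
       'green':(H>55)&(H<80)&(S>50)&(S<150)&(V>110),'blue':(H>105)&(H<120)&(S>180)&(V>90),
       'orange':(H>7)&(H<20)&(S>180)&(V>120),'white':(S<30)&(V>170)}[col].astype(np.uint8)
    cs,_=cv2.findContours(m,cv2.RETR_EXTERNAL,cv2.CHAIN_APPROX_NONE)
    return [c for c in cs if cv2.contourArea(c)>=amin]
def cen(c): return np.array(cv2.minEnclosingCircle(c)[0])
def mom(c):
    m=cv2.moments(c); return np.array([m['m10']/m['m00'],m['m01']/m['m00']])
E
cat > m.py <<'E'
from h import *
for n in ("top","side"):
    p=np.load(f"pics/{n}0.npz")["p"]
    print(n)
    for col,z in (('red',.07),('yellow',.036),('orange',.044),('white',.004),('green',.01),('blue',.03)):
        for c in blobs(p,col):
            u=mom(c); r=cv2.minAreaRect(c)
            a=cv2.contourArea(c)
            if col in('white','green','blue') and a<800: continue
            print(col,u,'area',a,cast(n,u,z)[0], 'rect',np.array(r[1]))
            if col in('white','green','blue'): print('  corners',cast(n,cv2.boxPoints(r),z)[:,:2].tolist())
p=np.load("pics/top0.npz")["p"]
a=[cv2.resize(p[y-40:y+40,x-40:x+40],(390,390),interpolation=cv2.INTER_CUBIC) for x,y in((161,266),(414,211))]
cv2.imwrite("pics/crop0.png",np.hstack(a)[:,:,::-1])
E
python3 m.py
```

```text
top
red [158.5269 265.5314] area 223.0 [0.4053 0.3065 0.07  ] rect [16.9706 16.9706]
red [415.4569 208.6574] area 197.0 [ 0.5567 -0.3072  0.07  ] rect [16.0997 16.0997]
red [297.5    156.4251] area 187.0 [ 0.6786 -0.0185  0.07  ] rect [15. 15.]
yellow [321.8725 165.2616] area 281.0 [ 0.6661 -0.0784  0.036 ] rect [19. 19.]
yellow [274.3926 159.1138] area 284.0 [0.679 0.041 0.036] rect [19. 19.]
orange [621.9804 460.2886] area 1397.0 [-0.0301 -0.8058  0.044 ] rect [45. 41.]
orange [407.4156 275.2058] area 40.5 [ 0.396  -0.2936  0.044 ] rect [19.6061  3.1623]
orange [483.8459 233.4474] area 279.0 [ 0.5029 -0.4811  0.044 ] rect [25.626  21.7264]
orange [ 57.2565 154.5519] area 197.5 [0.6759 0.5808 0.044 ] rect [27.6428 59.1899]
orange [427.2122 104.3158] area 598.5 [ 0.8264 -0.3402  0.044 ] rect [76.0333 27.4117]
white [528.1766 358.1562] area 5433.0 [ 0.1974 -0.6031  0.004 ] rect [64.7249 87.3561]
  corners [[0.2471400103254075, -0.47882626648846965], [0.30251295510639953, -0.6923546401977924], [0.1485642540339718, -0.7270000342215901], [0.09440204305514616, -0.5155909859212744]]
white 
[... 8005 characters left out ...]
2275736573839484, 0.4313346077139745], [1.565825820528644, -1.4584112826704443], [0.9304843355548409, -1.0028201865350295], [0.94490505767721, 0.5040589687062865]]
green [300.0353 288.3858] area 3952.0 [0.5046 0.0132 0.01  ] rect [93.777  73.1624]
  corners [[0.6407340869527154, 0.08879304553020162], [0.658724182178999, -0.12559775499331982], [0.4270787983446067, -0.09330111310550049], [0.4340444232112485, 0.11069930515654047]]
blue [262.969  272.0898] area 1775.5 [ 0.5931 -0.0031  0.03  ] rect [31.1877 63.7889]
  corners [[0.6369691457286073, 0.06864926348143718], [0.6225872484459758, -0.1112897477461181], [0.5464657197696134, -0.08243974062051174], [0.5673277760543275, 0.0914022886323288]]
```

View pics/crop0.png

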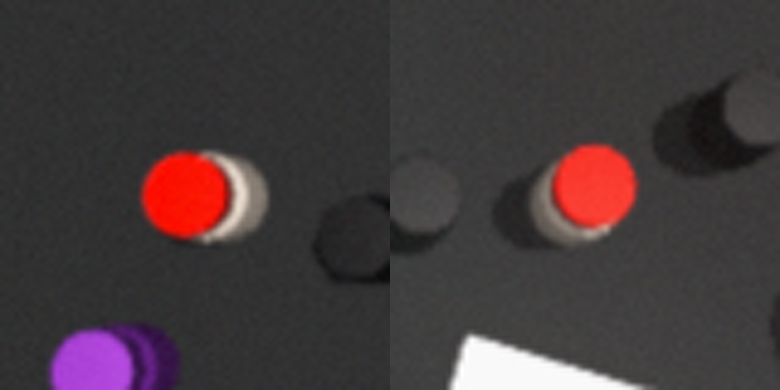

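The crops confirm two red-capped white jars, at (161,266) and (414,211). The ones beside them are black or purple, so they're not meant. The two views agree to about 3.5 mm. Next I go above the left jar with the jaws along the stand's x.

```bash
python3 -m inch '0.033 -0.034 -0.006 -0.18;0.033 -0.034 -0.006 -0.18;0.033 -0.034 -0.006 -0.18;0.033 -0.034 -0.006 -0.18;0.033 -0.034 -0.006 -0.18;0.033 -0.034 -0.006 -0.18;0.033 -0.034 -0.006 -0.18;0.034 -0.037 -0.006 -0.18;0 0 0 0;0 0 0 0' 1
cat > w.py <<'E'
from h import *
import sys
n=sys.argv[1]
s=env.get_state(); print(s["clock"],s["position"],s["wrist_force"],s["grip_width"],s["joints"])
A=rot(s["tcp_rot"]); print("jaw yaw",np.arctan2(A[1,1],A[0,1]),"tool z",A[:,2])
for cam in sys.argv[2:]:
    p,d=eyes.snapshot(cam); np.savez(f"pics/{cam}{n}.npz",p=p,d=d,pos=s["position"],q=s["tcp_rot"])
    cv2.imwrite(f"pics/{cam}{n}.png",p[:,:,::-1])
    for c in blobs(p,'red',60):
        u=cen(c); print(cam,u,cast(cam,u,.07,s)[0],'shelf',cast(cam,u,.106,s)[0])
    for c in blobs(p,'yellow',60):
        u=mom(c); print(cam,'yellow',u,cast(cam,u,.036,s)[0])
E
python3 w.py 1 wrist
```

```text
clock: 1.4
position: [0.4048, 0.3084, 0.2557]
tcp_rot: [-0.0, 0.743, 0.669, -0.0]
wrist_force: [-0.4, 0.4, -0.8]
grip_width: 0.0853
1.4 [0.4048 0.3084 0.2557] [-0.3711  0.3644 -0.7519] 0.08526686146296492 [0.5149 0.2817 1.7631 0.0007 1.0977 0.6191]
jaw yaw -0.10448202752442855 tool z [-0.0011  0.0001 -1.    ]
wrist [316.5 223. ] [0.4054 0.3139 0.07  ] shelf [0.4065 0.3238 0.106 ]
```

View pics/wrist1.png

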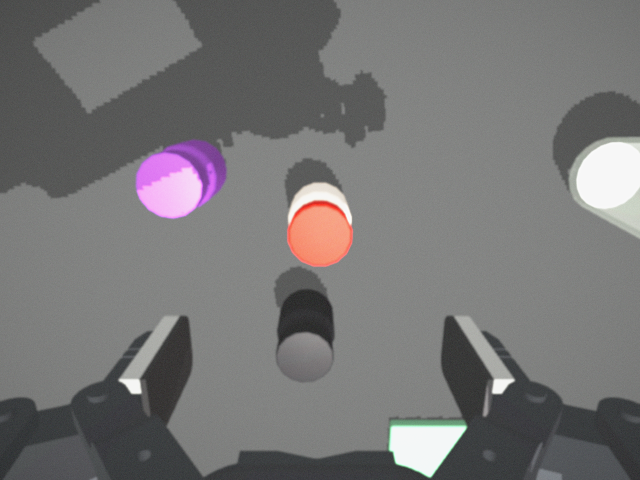

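Wrist view: red cap at (319,234), the black look-alike nearer the fingers at (305,357), purple at (168,185). The mask only caught part of the cap, so I'll widen it.

```bash
sed -i "s/'red':((H<6)|(H>174))&(S>170)&(V>120)/'red':((H<8)|(H>174))\&(S>120)\&(V>120)/" h.py
python3 - <<'E'
from h import *
f=np.load("pics/wrist1.npz"); st={"position":f["pos"],"tcp_rot":f["q"]}
for c in blobs(f["p"],'red',100):
    u,r=cv2.minEnclosingCircle(c); print(u,r,cast("wrist",u,.07,st), f["d"][int(u[1]),int(u[0])])
print(proj("wrist",[[.405,.308,.07]],st))
E
```

```text
(319.4778747558594, 233.3546600341797) 33.005584716796875 [[0.4065 0.3071 0.07  ]] 0.2677121
[[316.8749 232.1841]]
```

```bash
python3 -m inch '0.001 -0.001 -0.05 0;0 0 -0.05 0;0 0 -0.04 0;0 0 -0.017 0;0 0 0 0' 1 && python3 -m inch '0 0 0 0;0 0 0 0;0 0 0 0;0 0 0 0;0 0 0 0;0 0 0 0' 0.2
```

```text
clock: 2.08
position: [0.4044, 0.308, 0.0978]
tcp_rot: [-0.0, 0.742, 0.67, -0.002]
wrist_force: [0.3, -0.2, 0.7]
grip_width: 0.0853
clock: 2.82
position: [0.4067, 0.3079, 0.1003]
tcp_rot: [0.0, 0.743, 0.669, 0.001]
wrist_force: [-1.7, 1.6, 7.8]
grip_width: 0.0412
```

```bash
python3 -m inch '0 0 0.05 0;0 0 0.05 0;0.034 -0.033 0.04 0;0.034 -0.033 0 0;0.034 -0.033 0 0;0.034 -0.033 0 0;0.034 -0.033 0 0;0.034 -0.033 0 0;0.034 -0.034 0 0;0.034 -0.035 0 0;0 0 0 0;0 0 0 0' && python3 w.py 2 top wrist
```

```text
clock: 4.32
position: [0.6775, 0.0404, 0.2388]
tcp_rot: [-0.001, 0.743, 0.669, -0.0]
wrist_force: [-0.4, 0.1, -1.3]
grip_width: 0.0411
4.325 [0.6775 0.0404 0.2388] [-0.3973  0.1457 -1.3289] 0.0411135363036538 [-0.0424  0.5277  1.3971  0.0005  1.2179  0.0631]
jaw yaw -0.105712482155061 tool z [-0.001   0.0005 -1.    ]
top [415.4128 208.6977] [ 0.5566 -0.3071  0.07  ] shelf [ 0.5511 -0.3002  0.106 ]
top [297.4286 156.1429] [ 0.6793 -0.0183  0.07  ] shelf [ 0.6701 -0.0202  0.106 ]
top yellow [321.8725 165.2616] [ 0.6661 -0.0784  0.036 ]
top yellow [280.2432 160.0168] [0.677  0.0262 0.036 ]
wrist [316.5    386.2227] [ 0.6671 -0.0593  0.07  ] shelf [ 0.67   -0.0329  0.106 ]
wrist yellow [320.4057 223.307 ] [0.6802 0.0407 0.036 ]
```

View pics/wrist2.png

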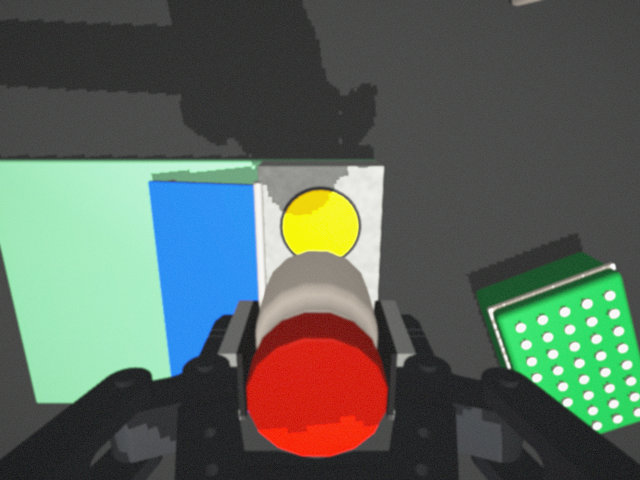

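Wrist view: the jar is held squarely, cap at (316,388). The yellow mark is at (320,226), right where expected, so I lower the jar.

```bash
python3 -c "
from h import *
f=np.load('pics/wrist2.npz');st={'position':f['pos'],'tcp_rot':f['q']}
print(cast('wrist',[320.5,226],.036,st),cast('wrist',[316.5,386],.2085,st))"
python3 -m inch '0.001 0 -0.04 0;0 0 -0.03 0;0 0 -0.015 0;0 0 -0.01 0;0 0 -0.004 0;0 0 0 0'
```

```text
[[0.68   0.0389 0.036 ]] [[0.6781 0.0424 0.2085]]
clock: 5.18
position: [0.6796, 0.0404, 0.1405]
tcp_rot: [0.0, 0.743, 0.669, 0.0]
wrist_force: [-0.6, -0.9, -0.8]
grip_width: 0.0414
```

```bash
python3 -m inch '0 -0.002 -0.002 0;0 0 -0.002 0;0 0 -0.001 0;0 0 0 0'
```

```text
clock: 5.68
position: [0.6796, 0.0381, 0.1364]
tcp_rot: [0.001, 0.743, 0.669, 0.0]
wrist_force: [-2.2, -0.4, 7.8]
grip_width: 0.0412
```

Contact on the shelf at 7.8 N. I release part-way and rise.

```bash
python3 -m inch '0 0 0 0;0 0 0 0;0 0 0 0;0 0 0.02 0;0 0 0.05 0;0 0 0.05 0;0 0 0.02 0;0 0 0 0' 0.75 && python3 w.py 3 wrist
```

```text
clock: 6.68
position: [0.6805, 0.0384, 0.2785]
tcp_rot: [0.002, 0.743, 0.669, 0.002]
wrist_force: [0.4, 0.4, -1.2]
grip_width: 0.064
6.675 [0.6805 0.0384 0.2785] [ 0.4126  0.4176 -1.1644] 0.06402240398532578 [-0.045   0.4938  1.3527  0.      1.2893  0.06  ]
jaw yaw -0.10496928710254924 tool z [ 0.0058 -0.0002 -1.    ]
wrist [310.9727 325.1033] [ 0.6699 -0.0384  0.07  ] shelf [ 0.6723 -0.0187  0.106 ]
wrist [313.     239.5526] [0.6783 0.0261 0.07  ] shelf [0.6796 0.0375 0.106 ]
wrist yellow [313.9636 361.1641] [ 0.6665 -0.0909  0.036 ]
wrist yellow [339.4286 276.7573] [ 0.6944 -0.0173  0.036 ]
wrist yellow [312.4856 189.6328] [0.6807 0.0537 0.036 ]
```

View pics/wrist3.png

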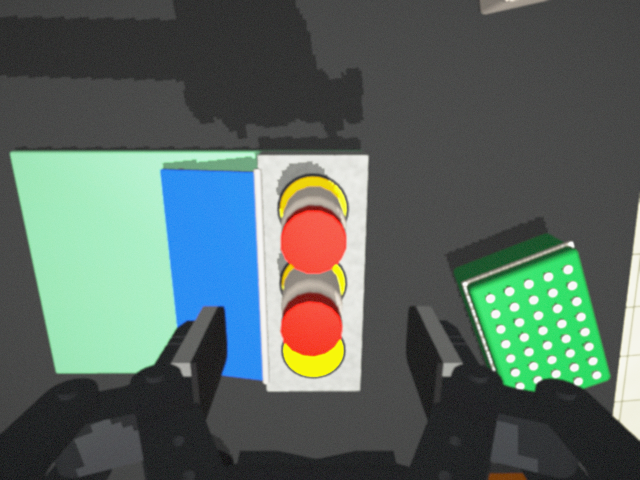

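Three jars in view: placed cap at (313,240), middle cap at (312,324), free mark at (314,361). Placing is good to about 3 mm. Next is the second jar.

```bash
python3 -m inch '-0.0175 -0.049 0 0;-0.0175 -0.049 0 0;-0.0175 -0.049 0 0;-0.0175 -0.049 0 0;-0.0175 -0.049 0 0;-0.0175 -0.049 -0.01 0;-0.019 -0.05 -0.01 0;0 0 0 0;0 0 0 0' 1 && python3 w.py 4 wrist
```

```text
clock: 7.85
position: [0.5546, -0.305, 0.2536]
tcp_rot: [-0.001, 0.744, 0.669, -0.0]
wrist_force: [0.2, 0.5, -0.1]
grip_width: 0.0854
7.85 [ 0.5546 -0.305   0.2536] [ 0.1894  0.4933 -0.1137] 0.08541398439496341 [-0.6122  0.4523  1.4914  0.0007  1.2007 -0.5065]
jaw yaw -0.10595415100093576 tool z [-0.0019  0.0021 -1.    ]
wrist [321.708  237.7291] [ 0.5573 -0.3083  0.07  ] shelf [ 0.5581 -0.2971  0.106 ]
```

View pics/wrist4.png

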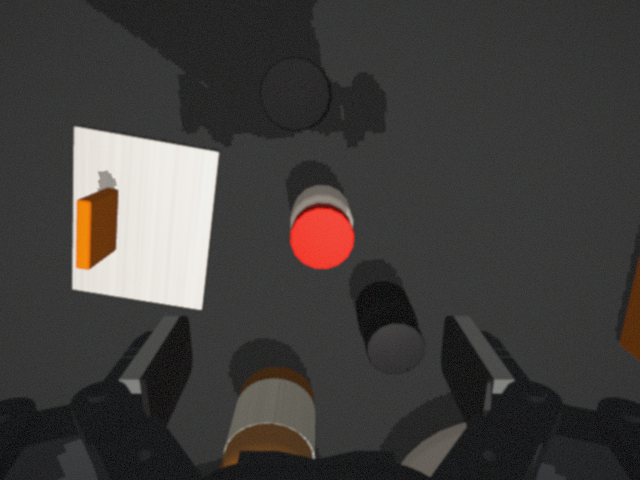

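Wrist view: the target's red cap is at (322,238). The black look-alike at (395,348) and amber at (270,430) are both clear of the descent, as the strip is. Descending.

```bash
python3 -m inch '0.002 -0.002 -0.05 0;0 0 -0.05 0;0 0 -0.04 0;0 0 -0.013 0;0 0 0 0' 1 && python3 -m inch '0 0 0 0;0 0 0 0;0 0 0 0;0 0 0 0;0 0 0 0;0 0 0 0' 0.2
```

```text
clock: 8.52
position: [0.5575, -0.3067, 0.1017]
tcp_rot: [-0.001, 0.743, 0.67, -0.0]
wrist_force: [0.2, -0.8, 1.3]
grip_width: 0.0853
clock: 9.28
position: [0.5579, -0.3082, 0.1038]
tcp_rot: [0.001, 0.743, 0.669, 0.0]
wrist_force: [-0.4, 0.6, 7.2]
grip_width: 0.0408
```

```bash
python3 -m inch '0 0 0.05 0;0 0 0.05 0;0.02 0.04 0.045 0;0.02 0.04 0 0;0.02 0.04 0 0;0.02 0.04 0 0;0.014 0.036 0 0;0.014 0.034 0 0;0 0 0 0;0 0 0 0' && python3 w.py 5 wrist
```

```text
clock: 10.52
position: [0.6646, -0.0785, 0.2465]
tcp_rot: [0.0, 0.743, 0.669, -0.0]
wrist_force: [-0.4, -1.2, -1.3]
grip_width: 0.0406
10.525 [ 0.6646 -0.0785  0.2465] [-0.4276 -1.1579 -1.2806] 0.04063017797467569 [-0.2205  0.5072  1.4136 -0.0006  1.2208 -0.1157]
jaw yaw -0.10461156779384553 tool z [-0.0002 -0.0006 -1.    ]
wrist [316.4071 374.6367] [ 0.6547 -0.1751  0.07  ] shelf [ 0.6574 -0.1499  0.106 ]
wrist [319.2052 143.4673] [ 0.672  -0.0246  0.07  ] shelf [ 0.6721 -0.0214  0.106 ]
wrist [322.7174  13.4355] [0.6804 0.0407 0.07  ] shelf [0.6794 0.0344 0.106 ]
wrist yellow [319.9678 219.0629] [ 0.6673 -0.0775  0.036 ]
wrist yellow [326.1593  99.8449] [ 0.6788 -0.0017  0.036 ]
```

View pics/wrist5.png

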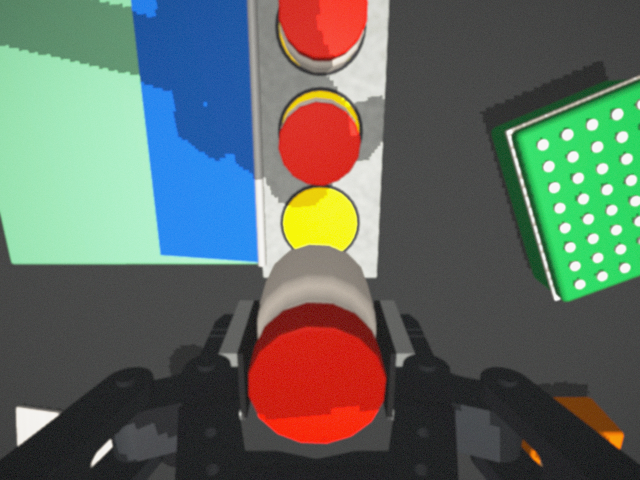

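```bash
python3 -c "
from h import *
f=np.load('pics/wrist5.npz');st={'position':f['pos'],'tcp_rot':f['q']}
print(cast('wrist',[320.3,223.5],.036,st),cast('wrist',[317,374],.213,st))"
```

```text
[[ 0.6672 -0.0806  0.036 ]] [[ 0.6654 -0.0749  0.213 ]]
```

Wrist view: the free mark is at (320,223) and the held cap at (317,374). I shift by +1.5 and -4 mm, then lower.

```bash
python3 -m inch '0.0015 -0.004 -0.04 0;0 0 -0.03 0;0 0 -0.02 0;0 0 -0.01 0;0 0 -0.003 0;0 0 0 0'; python3 -m inch '0 0 -0.002 0;0 0 -0.001 0;0 0 0 0'
```

```text
clock: 11.32
position: [0.6668, -0.0827, 0.1439]
tcp_rot: [0.0, 0.743, 0.669, 0.0]
wrist_force: [0.4, -0.8, -1.3]
grip_width: 0.0406
clock: 11.7
position: [0.6664, -0.0822, 0.1403]
tcp_rot: [0.0, 0.743, 0.669, -0.0]
wrist_force: [0.3, 0.4, -0.6]
grip_width: 0.0408
```

```bash
python3 -m inch '0 0 -0.0015 0;0 0 0 0'; python3 -m inch '0 0 -0.001 0;0 0 0 0'
```

```text
clock: 11.95
position: [0.6665, -0.0822, 0.1399]
tcp_rot: [0.0, 0.743, 0.669, 0.0]
wrist_force: [-2.5, 0.6, 6.7]
grip_width: 0.0408
clock: 12.2
position: [0.6665, -0.0821, 0.1398]
tcp_rot: [0.0, 0.743, 0.669, 0.0]
wrist_force: [-5.0, 1.0, 13.7]
grip_width: 0.0405
```

Seated on the shelf. I release, rise and check.

```bash
python3 -m inch '0 0 0 0;0 0 0 0;0 0 0 0;0 0 0.02 0;0 0 0.05 0;0 0 0.05 0;0 0 0.04 0;0 0 0 0;0 0 0 0' 0.75 && python3 w.py 6 wrist side
```

```text
clock: 13.32
position: [0.6661, -0.0822, 0.2982]
tcp_rot: [0.0, 0.743, 0.669, 0.0]
wrist_force: [-0.6, -0.5, -0.6]
grip_width: 0.0638
13.325 [ 0.6661 -0.0822  0.2982] [-0.5977 -0.5297 -0.5683] 0.06382334981815348 [-0.2255  0.4653  1.3511 -0.      1.3249 -0.1206]
jaw yaw -0.10495678356167004 tool z [ 0.0003 -0.0001 -1.    ]
wrist [317.0865 227.5192] [ 0.6658 -0.0919  0.07  ] shelf [ 0.6668 -0.0815  0.106 ]
wrist [315.  129.5] [ 0.6715 -0.0234  0.07  ] shelf [ 0.6718 -0.0213  0.106 ]
wrist [317.6119  23.7875] [0.6799 0.0407 0.07  ] shelf [0.6792 0.0351 0.106 ]
wrist yellow [318.5195 182.4867] [ 0.6697 -0.0655  0.036 ]
wrist yellow [324.0358  96.2307] [ 0.6802 -0.0025  0.036 ]
side [216.  259.5] [0.6938 0.011  0.07  ] shelf [0.6796 0.04   0.106 ]
side [227.5588 240.5   ] [ 0.6847 -0.0489  0.07  ] shelf [ 0.6709 -0.0175  0.106 ]
side [237.5 221. ] [ 0.6793 -0.1137  0.07  ] shelf [ 0.6657 -0.0798  0.106 ]
```

View pics/wrist6.png

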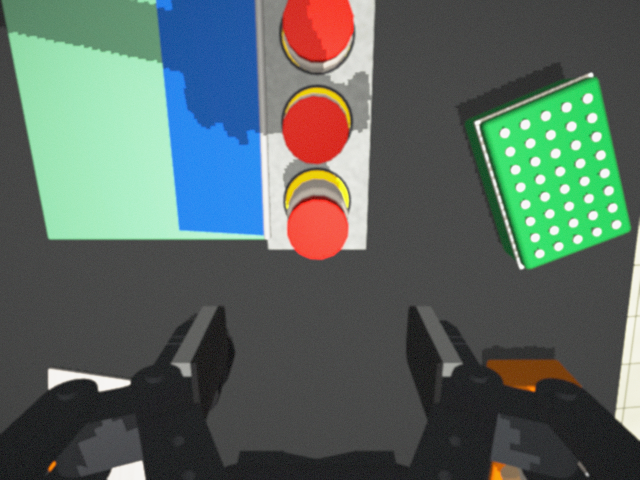

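View pics/side6.png

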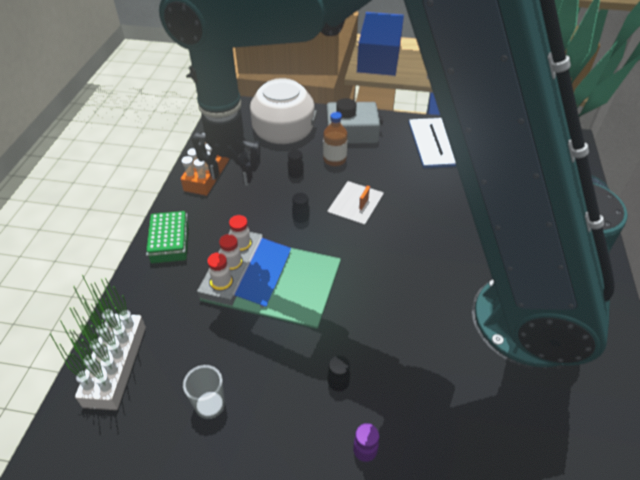

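All three jars stand in a row: side caps at (216,260), (228,240) and (238,221), with world offsets from mid of +57 and -62 mm. Now the strip: bar middle about (0.3965, -0.2955), yaw about -0.287.

```bash
python3 -m inch '-0.0385 -0.0305 0 -0.026;-0.0385 -0.0305 0 -0.026;-0.0385 -0.0305 0 -0.026;-0.0385 -0.0305 -0.01 -0.026;-0.0385 -0.0305 -0.01 -0.026;-0.0385 -0.0305 -0.01 -0.026;-0.0385 -0.0305 -0.01 -0.026;0 0 0 0;0 0 0 0' 1 && python3 w.py 7 wrist
```

```text
clock: 14.55
position: [0.3969, -0.2954, 0.2571]
tcp_rot: [-0.001, 0.801, 0.598, 0.0]
wrist_force: [0.3, -0.4, -0.4]
grip_width: 0.0854
14.55 [ 0.3969 -0.2954  0.2571] [ 0.2917 -0.4418 -0.3664] 0.08542953857854822 [-0.7799  0.2607  1.7899  0.0006  1.0923 -0.4924]
jaw yaw -0.2878259670622644 tool z [-0.0006  0.0014 -1.    ]
```

View pics/wrist7.png

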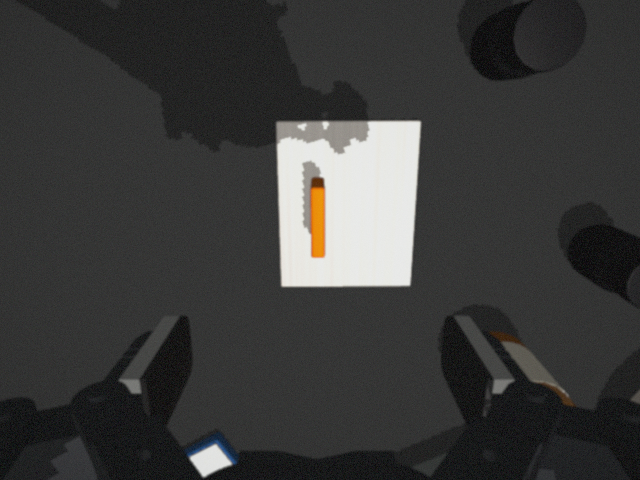

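Wrist view: bar top at (318,222), plate corners at (277,121), (421,121), (411,287) and (281,287), square to the jaws.

```bash
python3 -c "
from h import *
f=np.load('pics/wrist7.npz');st={'position':f['pos'],'tcp_rot':f['q']}
C=cast('wrist',[[277,121],[421,121],[411,287],[281,287]],.004,st); print(C)
y=C[0]+C[1]-C[2]-C[3]; print('yaw',-np.arctan2(y[0],y[1])); x=C[1]+C[2]-C[0]-C[3]; print(np.arctan2(x[1],x[0]),np.linalg.norm(x)/2,np.linalg.norm(y)/2)
e=(C[1]+C[2])/2;x/=np.linalg.norm(x);print('bar from edge',e-.075*x)
for c in blobs(f['p'],'orange',100): 
  r=cv2.minAreaRect(c);print(r)
print('bar',cast('wrist',[[318,188],[318.3,256.5]],.048,st))
"
```

```text
[[ 0.3874 -0.2261  0.004 ]
 [ 0.4876 -0.2556  0.004 ]
 [ 0.4519 -0.3815  0.004 ]
 [ 0.3501 -0.3516  0.004 ]]
yaw -0.2829830723340091
-0.2864267788568921 0.10528219348355793 0.13091069703509498
bar from edge [ 0.3978 -0.2974  0.004 ]
((317.0, 221.5), (69.0, 12.0), 90.0)
bar [[ 0.4044 -0.2736  0.048 ]
 [ 0.3911 -0.3195  0.048 ]]
```

```bash
python3 -m inch '0.001 -0.001 -0.05 0;0 0 -0.05 0;0 0 -0.05 0;0 0 -0.02 0;0 0 -0.003 0;0 0 0 0' 1 && python3 -m inch '0 0 0 0;0 0 0 0;0 0 0 0;0 0 0 0;0 0 0 0;0 0 0 0;0 0 0 0' 0
```

```text
clock: 15.35
position: [0.3989, -0.2966, 0.0852]
tcp_rot: [0.0, 0.801, 0.599, 0.0]
wrist_force: [-0.0, -0.6, 0.2]
grip_width: 0.0849
clock: 16.23
position: [0.398, -0.297, 0.085]
tcp_rot: [0.0, 0.801, 0.599, 0.0]
wrist_force: [-0.6, 0.6, 6.4]
grip_width: 0.0096
```

Bar gripped (9.6 mm). I lift, turn +0.18, and carry it to in front of the leaf, high enough to clear the look-alikes.

```bash
python3 -m inch '0 0 0.03 0;0 0 0.04 0;0 0 0.04 0;0.009 0.05 0 0.03;0.009 0.05 0 0.03;0.009 0.05 0 0.03;0.009 0.05 0 0.03;0.009 0.05 0 0.03;0.01 0.051 0 0.031;0 0 0 0;0 0 0 0' && python3 w.py 8 wrist side top
```

```text
clock: 17.6
position: [0.4525, 0.0042, 0.1944]
tcp_rot: [-0.0, 0.743, 0.669, -0.0]
wrist_force: [0.3, -0.0, -0.5]
grip_width: 0.0093
17.6 [0.4525 0.0042 0.1944] [ 0.2932 -0.0117 -0.4533] 0.009266636185948784 [-0.1432  0.2937  1.9459 -0.0005  0.9028 -0.0379]
jaw yaw -0.10492088864296922 tool z [-0.0009 -0.0003 -1.    ]
side [216.5 260. ] [0.6922 0.0122 0.07  ] shelf [0.6781 0.0411 0.106 ]
side [227.8889 241.5   ] [ 0.6831 -0.046   0.07  ] shelf [ 0.6693 -0.0148  0.106 ]
side [237.5 221. ] [ 0.6793 -0.1137  0.07  ] shelf [ 0.6657 -0.0798  0.106 ]
top [323.4264 158.635 ] [ 0.6746 -0.0819  0.07  ] shelf [ 0.6656 -0.0818  0.106 ]
top [297.5    156.3333] [ 0.6788 -0.0185  0.07  ] shelf [ 0.6697 -0.0204  0.106 ]
top [273.2901 152.3457] [0.6873 0.0408 0.07  ] shelf [0.6779 0.0372 0.106 ]
```

View pics/wrist8.png

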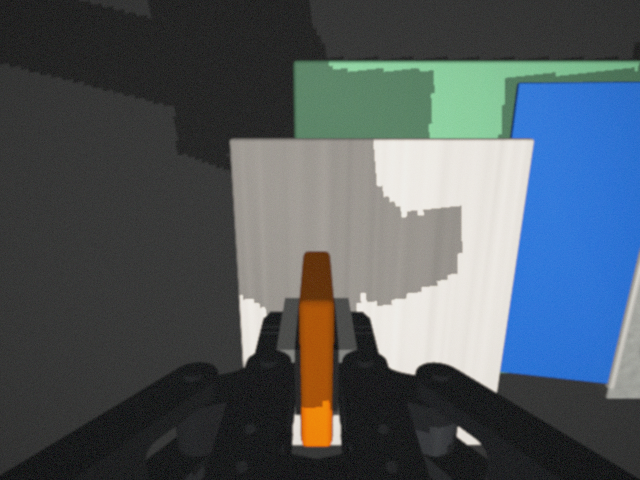

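View pics/side8.png

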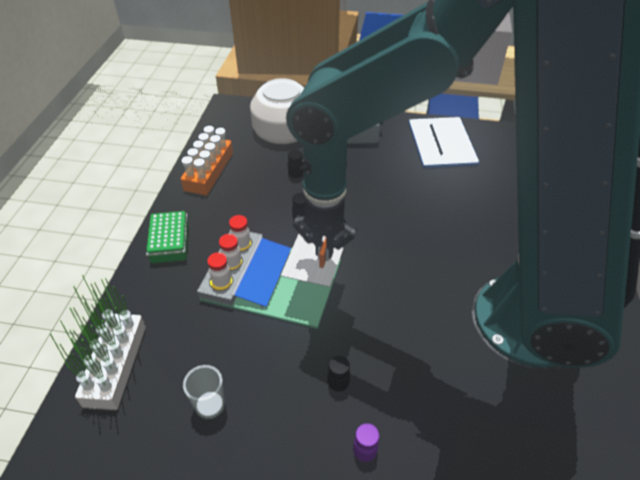

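Wrist view: the strip is level and square, far corners at (231,139) and (533,139); leaf lip corner at (517,85). I check the stand pose from the lip and the held strip's pose.

```bash
python3 -c "
from h import *
f=np.load('pics/wrist8.npz');st={'position':f['pos'],'tcp_rot':f['q']}
yaw=-.106;o=np.array([.558,-.0073]);Rm=np.array([[np.cos(yaw),-np.sin(yaw)],[np.sin(yaw),np.cos(yaw)]])
S=lambda P:(np.atleast_2d(P)[:,:2]-o)@Rm
print('lip corners', S(cast('wrist',[[517,85],[501,374]],.023,st)))
print('board +y corner', S(cast('wrist',[[294,61]],.010,st)), 'should be -120,100')
C=cast('wrist',[[231,139],[533,139],[499,390]],.1134,st);print('strip',S(C),C)
print('tcp',S(st['position']))
t=np.load('pics/top0.npz')['p']
b=[c for c in blobs(t,'blue',1000) if 250<mom(c)[0]<340][0]
print(S(cast('top',cv2.boxPoints(cv2.minAreaRect(b)),.03)))
"
```

```text
lip corners [[-0.0001  0.0857]
 [ 0.0147 -0.0923]]
board +y corner [[-0.1186  0.0984]] should be -120,100
strip [[-0.1354  0.0648]
 [-0.0316  0.065 ]
 [-0.0301 -0.0368]] [[ 0.4302  0.0714  0.1134]
 [ 0.5335  0.0607  0.1134]
 [ 0.5241 -0.0407  0.1134]]
tcp [[-0.1061  0.0003]]
[[-0.0008  0.0877]
 [ 0.0715  0.0887]
 [ 0.0716 -0.0858]
 [-0.0006 -0.0859]]
```

Everything is consistent within about 2 mm. I lower to the board in front of the leaf.

```bash
python3 -m inch '0 0 -0.04 0;0 0 -0.03 0;0 0 -0.02 0;0 0 -0.006 0;0 0 0 0'; python3 -m inch '0 0 -0.002 0;0 0 -0.001 0;0 0 0 0'
```

```text
clock: 18.38
position: [0.4529, 0.0036, 0.0987]
tcp_rot: [-0.0, 0.744, 0.668, -0.0]
wrist_force: [-0.2, -0.3, -1.0]
grip_width: 0.0095
clock: 18.75
position: [0.4531, 0.0043, 0.096]
tcp_rot: [0.0, 0.744, 0.669, 0.0]
wrist_force: [0.1, 0.2, -1.2]
grip_width: 0.0092
```

```bash
python3 -m inch '0.007 -0.0008 0 0;0.007 -0.0007 0 0;0.007 -0.0007 0 0;0.007 -0.0008 0 0;0.007 -0.0007 0 0;0 0 0 0'; python3 w.py 9 side wrist; python3 -c "
import cv2;p=cv2.imread('pics/side9.png')[210:330,190:350];cv2.imwrite('pics/side9c.png',cv2.resize(p,(800,600),interpolation=cv2.INTER_CUBIC))"
```

```text
clock: 19.5
position: [0.4888, 0.0005, 0.0957]
tcp_rot: [0.0, 0.744, 0.669, 0.0]
wrist_force: [0.1, -0.4, -1.2]
grip_width: 0.0094
19.5 [0.4888 0.0005 0.0957] [ 0.0775 -0.3979 -1.2424] 0.009396224097178303 [-0.1405  0.5031  1.9496 -0.      0.6881 -0.0345]
jaw yaw -0.10596217647355341 tool z [ 0.0008 -0.0001 -1.    ]
side [216.5 260. ] [0.6922 0.0122 0.07  ] shelf [0.6781 0.0411 0.106 ]
side [227.7778 241.    ] [ 0.6838 -0.0474  0.07  ] shelf [ 0.67   -0.0162  0.106 ]
side [237.5 221. ] [ 0.6793 -0.1137  0.07  ] shelf [ 0.6657 -0.0798  0.106 ]
```

View pics/side9c.png

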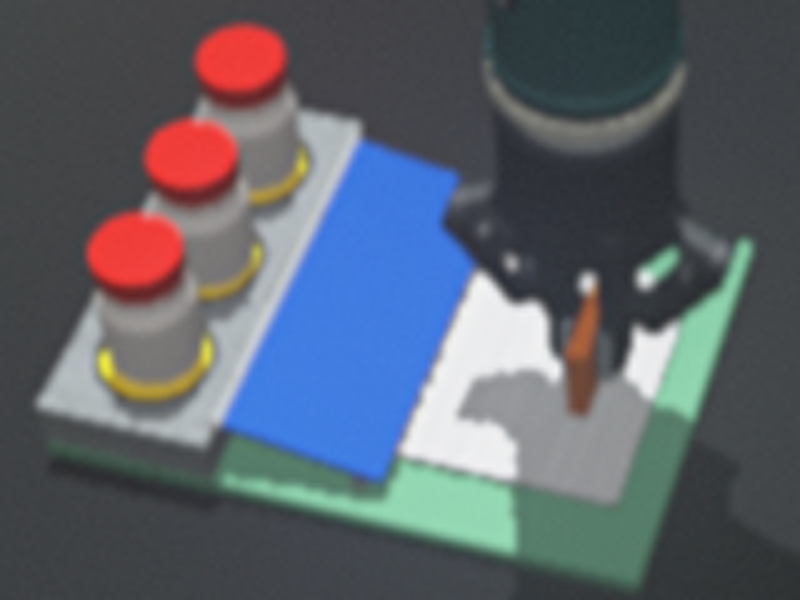

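View pics/wrist9.png

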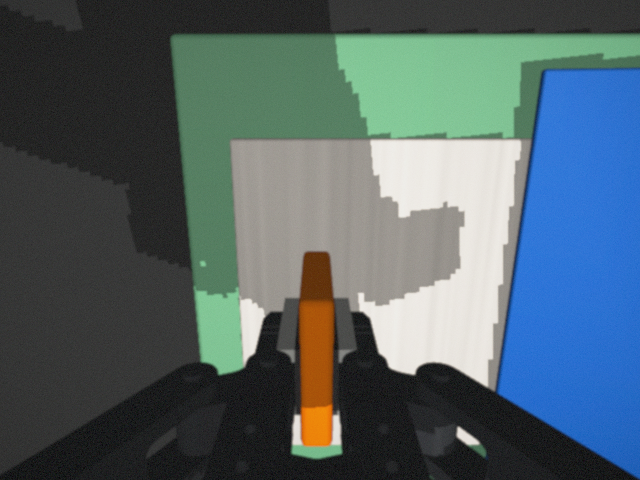

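The strip's edge is passing under the lip with the leaf still shut and no force rise. I push it a further 22 mm.

```bash
python3 -m inch '0.006 -0.0006 0 0;0.006 -0.0006 0 0;0.006 -0.0006 0 0;0.004 -0.0005 0 0;0 0 0 0'; python3 -m inch '0 0 -0.001 0;0 0 -0.001 0;0 0 0 0'
```

```text
clock: 20.23
position: [0.5104, -0.0018, 0.0957]
tcp_rot: [0.0, 0.744, 0.669, 0.0]
wrist_force: [0.4, 0.8, -1.9]
grip_width: 0.0094
clock: 20.6
position: [0.5098, -0.0017, 0.095]
tcp_rot: [0.0, 0.744, 0.669, 0.0]
wrist_force: [-3.2, 0.2, 15.3]
grip_width: 0.0094
```

```bash
python3 -m inch '0 0 0 0;0 0 0 0;0 0 0 0;0 0 0 0'; python3 w.py 10 side wrist
python3 - <<'E'
from h import *
p=cv2.imread('pics/side10.png')[210:330,190:350];cv2.imwrite('pics/side10c.png',cv2.resize(p,(800,600),interpolation=cv2.INTER_CUBIC))
yaw=-.106;o=np.array([.558,-.0073]);Rm=np.array([[np.cos(yaw),-np.sin(yaw)],[np.sin(yaw),np.cos(yaw)]])
S=lambda P:(np.atleast_2d(P)[:,:2]-o)@Rm
print('tcp in stand',S(env.get_state()['position']))
for P in ([.679,.0378],[.6702,-.0185],[.666,-.081]): print(S(P))
E
```

```text
clock: 21.1
position: [0.5098, -0.0017, 0.095]
tcp_rot: [0.0, 0.744, 0.669, 0.0]
wrist_force: [-3.8, 0.6, 16.2]
grip_width: 0.0094
21.1 [ 0.5098 -0.0017  0.095 ] [-3.8322  0.5957 16.2206] 0.009377446354686785 [-0.1389  0.5228  1.9032 -0.0001  0.715  -0.0329]
jaw yaw -0.10588205925827214 tool z [ 0.0006 -0.0001 -1.    ]
side [216.5 260. ] [0.6922 0.0122 0.07  ] shelf [0.6781 0.0411 0.106 ]
side [227.8889 241.5   ] [ 0.6831 -0.046   0.07  ] shelf [ 0.6693 -0.0148  0.106 ]
side [237.5 221. ] [ 0.6793 -0.1137  0.07  ] shelf [ 0.6657 -0.0798  0.106 ]
tcp in stand [[-0.0485  0.0005]]
[[0.1155 0.0576]]
[[0.1128 0.0007]]
[[ 0.1152 -0.0619]]
```

View pics/side10c.png

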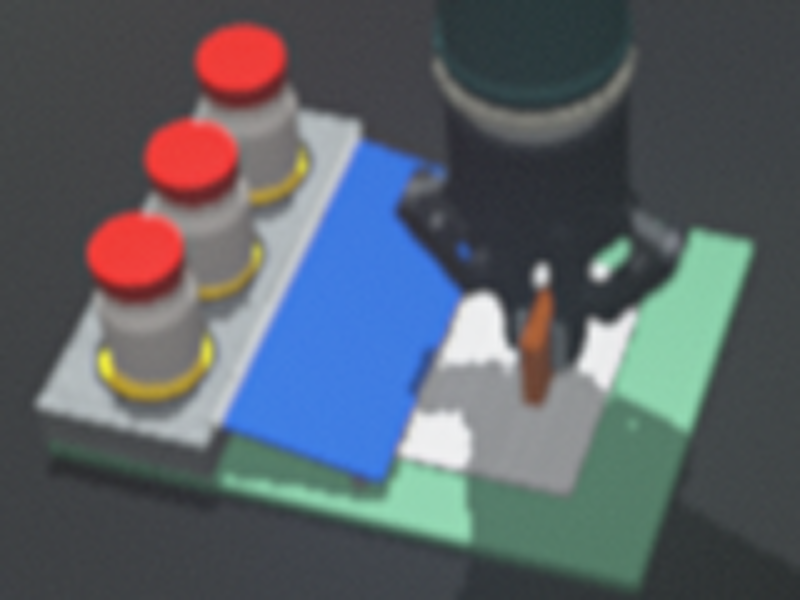

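View pics/wrist10.png

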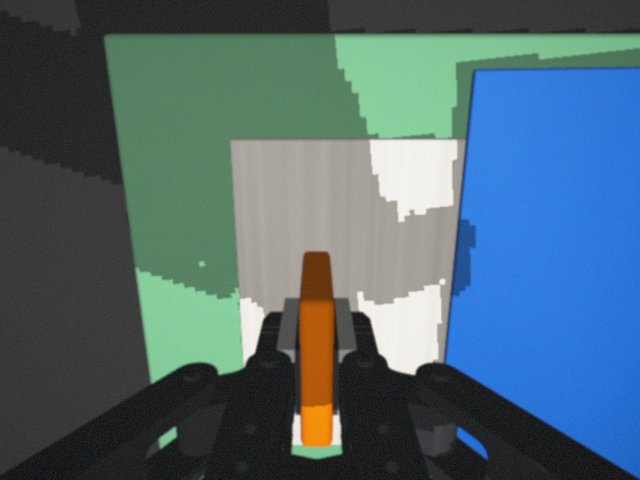

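The side view shows the strip flat under an unmoved, shut leaf (lip corner at crop pixel (380,482), same as before) and three upright jars. The wrist view shows the strip parallel to the board and lip, edge about 26 mm under, centred within 1 mm. The press is steady at about 16 N, so I hand in.

```bash
python3 -c "
from bench import env
print(env.finish_job()); s=env.get_state(); print(s['clock'],s['wrist_force'],s['grip_width'])"
```

```text
the job is handed in; nothing more can be done
None
the job is handed in; nothing more can be done
```

I finished the job and handed it in at about 21 s of the 72 s allowed; no verdict was reported.

- **Jars:** Both loose red-capped jars stand upright and released on the empty marks. In the stand frame they are at about (115, +58) mm and (115, -62) mm, with the middle jar at (113, +1) mm. Every figure is inside the 12 mm tolerance.
- **Strip:** I gripped it by the orange bar and slid it under the leaf. By tool pose, its edge is about 26 mm under the lip, centred within about 1 mm and square to within about 0.01 rad.
- **Leaf:** It looked unmoved and shut in the last side view.
- **Press:** The fingers still hold the bar (opening 9.4 mm), and the wrist reads a steady 16 N or so pressing down.
- **Other things:** I touched neither the bystanders nor the look-alikes. I did not measure the amber bottle or the beaker again at the end.

No check failed. The camera views disagreed with each other by 2–6 mm on jar positions, most on one jar's y, where the readings ranged from 35 to 41 mm.

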